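# Proof-pull a pipe fitting and hold the load

### The arm

A 6-joint arm with a two-finger parallel gripper is mounted at the origin on the work surface. World frame = base frame: x ahead of the robot, y to its left, z up, the work surface at z = 0. Lengths are in mm, angles in rad, forces in N, time in s.
With the tool pointing down it reaches from about 300 to 775 mm from the base axis. Payload 14.6 kg.
Tool frame: the origin (TCP) lies on the centre line of the jaws, within the pads' length; the fingertips stand arm.nose_length ahead of it and the grasp point (between the pads) lies 3 mm ahead of it (arm.nose_length is the distance from the TCP to the fingertips, in mm); z points along the fingers, y is the direction in which the jaws open and shut (so a half turn about z gives the same grasp; the last joint's range is limited). The gripper opens to 94 mm and grips with 3 to 60 N. Pads are 16 mm wide; open, the fingers measure 119 mm over their backs; the gripper's body (75 mm by 177 mm) begins 78 mm behind the grasp point.
Start: joints at [-1.352, 0.3, 1.521, -0, 1.321, -0.067], TCP at [155.052, -527.682, 227.446] pointing down, gripper open.
Joint ranges: [-3.03, 3.03], [-0.79, 2.21], [0.23, 2.52], [-1.04, 4.18], [0, 3.07], [-2.55, 2.55]. Speed limits (rad/s): [2.22, 2.22, 2.57, 3.14, 3.14, 3.14].

### API

Orientations are given as a unit quaternion [x, y, z, w].
In Python, from bench import arm, optics gives the robot as it stands.
- The arm moves only by the tool step_arm, never from a script. Its argument "deltas" is a list of rows, each an object of numbers: "x", "y", "z": the shift along the tool's x, y, z in mm; "rx", "ry", "rz": the turn, a rotation vector about the tool's x, y, z in degrees; "grip": the finger opening in mm, from 0 to 94. In form: [{"x": .., "y": .., "z": .., "rx": .., "ry": .., "rz": .., "grip": ..}, ...]. A call has 1 to 5 rows; each row shifts and turns the commanded pose from where the row before left it, along the tool's axes as they then stand; what a row does not reach is not made up. A row lasts 1/10 s, in which the tool goes at most 50 mm and 8.59 degrees, less where a joint would pass 70% of its speed; a pose out of reach is approached as far as the arm can. A call is refused whole if a number of a shift passes 50 or a number of a turn 8.59, either way. A call with a gripper value outside its range is refused whole. The fingers move at their own pace and stop on an object; "grip_force" is the grip in N (left out, the last holds). Time passes only in rows, so rows that do not move let the fingers close. It gives the time, the measured TCP pose, the force and the opening at its end, in the units of the state.
- arm.read_state(): the state, without advancing time (a new reading comes with each control period).
- optics.grab_frame(name): name is "scene" or "side" or "wrist"; returns a dict with "img" (420x560x3 uint8, blue, green, red), "fov_y" (degrees; the focal length in pixels is half the picture's height over the tangent of half this angle, whatever the lens; pixels are square), "cx", "cy" (the principal point, pixels), "extrinsics" (4x4, takes a point from world to camera coordinates); the wrist camera has in their place "T_tool_cam" (4x4, takes a point from camera to tool coordinates, whose origin is the TCP and whose axes are the flange's). Camera axes: x right, y up, looking along -z (the intrinsics and any distortion apply to the point x, -y, -z); pixel columns grow to the right and rows downward; lengths in mm; the calibration is good to about 2 mm. A picture is of the moment at which its call begins: read the wrist's pose just before it. There is no depth.
- arm.close_job(): hands the job in, once; it reports no verdict.
The state is a dict: "time": time; "joints": joint angles; "joint_vel": joint speeds; "tau": joint torques, N m; "tool_pos": TCP position; "orientation": TCP orientation; "contact_force": force on the tool from outside, world axes, zero at the start; "ft_torque": the same for the moment, N m; "gripper_width": finger opening in mm.
Only numpy, scipy, OpenCV 4.12 (cv2) and the standard library are available. Lean on these libraries where they do the work, as an engineer would, in place of code of your own. Each camera call takes 0.05 s, during which the arm holds its last target.

### The job

Proof-test the fitting in the pull tester: first zero the gauge by twisting its blue knob clockwise to the stop and letting it spring back home, then pull the tester's black handle out until the green pointer stands over the red band on the scale, never letting the pointer run past the band and not shifting the band. Keep the handle pulled there: the job finishes with the gripper still holding the handle against its spring, the pointer still on the band. Leave the loose fittings and other things on the bench where they are.

Things in the scene. Friction and masses are not known exactly. Their poses are not given: they have to be found in the camera images.
- tester: the pull tester, fixed: grey base plate 14 mm thick, x from -130 to 270 mm, y from -55 to 95 mm, with two guide rods and, from x = 140 mm on, a spring barrel between dark blocks (98 mm high). Origin on the bench under the handle at rest; its -x axis is the way the handle pulls out, z up. A white scale ledge runs along its +y side (y 63 to 95 mm, top 36 mm high)
- pull_slide: the moving slide: aluminium carriage 60 x 100 mm, top 57 mm high, with handle and pointer; pulls the fitting behind it (up to 78 mm high). Axes as the tester's, origin at the tester's when home. Travels 0 to 85 mm along the tester's -x; a spring pulls it home with 5 N at rest plus 1.5 N per 10 mm, so it goes back if let go
- handle (a point): grasp point of the black handle: an upright paddle 18 mm thick (along the tester's x), 64 mm wide (along y), from 85 to 135 mm above the bench, on a 30 mm wide stem. The point lies in its middle, 115 mm high. Over 100 mm of free space before and behind it at this height. Axes as the tester's
- pointer (a point): centre of the underside of the slide's green pointer bar (4 mm wide along x, 44 mm high), over the scale, 80 mm to the +y side of the handle and at the handle's x. Axes as the tester's; moves with the handle
- mark (a point): centre of the top (41 mm high) of the red band: a red clip on the scale ledge, 12 mm wide along x, set 32 to 66 mm in front of the pointer's home. Axes as the tester's. The pointer is on the band when the two points differ by at most 6 mm along x. The clip sits by friction only and is not to be shifted
- gauge: the gauge box, fixed to the bench: grey, 160 x 140 mm (x from -50 to +110 mm), 60 mm high, with a raised back part (x from 68 mm on) 105 mm high. Origin on the bench under the knob's axis, z up, front to its -x
- knob_grip (a point): grasp point on the knob's vertical axis, 90 mm above the bench. The knob is an upright blue bar 48 mm long (along this point's x, which turns with it), 15 mm thick (along y), 73 to 105 mm above the bench, on a black skirt 44 mm across; a white line on its top marks the end towards the box's front at rest
- zero_knob (a joint): angle of the zero knob, rad: 0 at home (bar along the gauge box's x), growing clockwise seen from above to the hard stop at 1.0 (57 degrees). Its spring resists with 0.025 N m at home and 0.085 N m at the stop and turns it home when let go
- fitting_a: loose bystander: a spare fitting standing on its threaded brass end, white collar up, 50 mm tall, 36 mm across; origin at the centre of its underside
- fitting_b: loose bystander: a spare fitting standing on its threaded brass end, white collar up, 50 mm tall, 36 mm across; origin at the centre of its underside
- fitting_c: loose bystander: a spare fitting standing on its threaded brass end, white collar up, 50 mm tall, 36 mm across; origin at the centre of its underside
- ring_jar: loose bystander: closed black jar with a white cap, 64 mm across, 75 mm tall; origin at the centre of its underside
- spanner: loose bystander: small steel spanner lying flat along its x; origin at the centre of its underside
- note_pad: loose bystander: pale green-yellow note pad 76 x 76 x 15 mm; origin at the centre of its underside
- tote: loose bystander: empty open blue box 120 x 120 x 60 mm; origin at the centre of its underside
Not all that is in view belongs to the job. Leave any pink look-alike of the gauge alone.

How it is judged (in metres and radians):
On the way, in this order (a step that is already met when the one before it is completed fails the run):
1. the zero knob is turned clockwise to its stop (value of joint zero_knob above 0.92 rad), for 0.1 s.
2. the zero knob has gone back home (value of joint zero_knob below 0.12 rad), for 0.2 s.
3. the handle is pulled out by the gripper until the pointer stands over the red band (x of pointer in the frame of mark between -0.006 and 0.006 m and contact force between the fingers and pull_slide above 3 N), for 0.3 s.
At the end, for the whole second after the job is handed in: Pointer within 6 mm of the red band's centre along the scale and still, the fingers holding the handle with at least 3 N against its spring, knob home (under 0.12 rad), band moved less than 4 mm, loose bystanders less than 20 mm (all of step 3 and value of joint zero_knob below 0.12 rad and linear speed of pull_slide below 0.01 m/s and distance of mark from where it was at the start of the episode below 0.004 m and distance of each of fitting_a, fitting_b, fitting_c, ring_jar, spanner, note_pad, tote from where it was at the start of the episode below 0.02 m); the arm keeps its last pose, push and grip.
It fails at once if the pointer runs past the red band (more than 9 mm beyond its centre) (x of pointer in the frame of mark below -0.009 m).
It fails at once if the red band is shifted by more than 4 mm (distance of mark from where it was at the start of the episode above 0.004 m).
It fails at once if a loose bystander is shifted by more than 20 mm (distance of any of fitting_a, fitting_b, fitting_c, ring_jar, spanner, note_pad, tote from where it was at the start of the episode above 0.02 m).
It also fails if it takes over 51 s, if anything falls off the work surface, if the arm or the gripper's body presses on something with over 40 N, if the wrist force passes 120 N, or if a joint passes its speed limit or range.

## Working session

There is one attempt and no reset: what is moved stays moved. The work goes in short steps, Python scripts to look and compute and a tool call to move; the robot and the scene stay as the last step left them, time stands still between calls to the robot, and variables do not carry over. Pictures are saved under pics/ and viewed, and the job is handed in when it is done.

Besides the shell and the picture viewer there is one more tool, called after ">>>" as a command line: name --argument value ..., lists and objects as JSON in quotes. step_arm: Moves the arm, as the interface text tells. Its arguments: {"type":"object","properties":{"deltas":{"type":"array","items":{"type":"object","properties":{"x":{"type":"number"},"y":{"type":"number"},"z":{"type":"number"},"rx":{"type":"number"},"ry":{"type":"number"},"rz":{"type":"number"},"grip":{"type":"number"}}}},"grip_force":{"type":"number"}},"required":["deltas"]}

```bash
ls; mkdir -p pics; python3 - <<'E'
from bench import arm, optics
import cv2
s=arm.read_state(); print(s)
print([ (k,getattr(arm,k)) for k in dir(arm) if 'nose' in k])
for n in ("scene","side","wrist"):
    f=optics.grab_frame(n); cv2.imwrite(f"pics/a_{n}.png",f["img"]); print(n,{k:v for k,v in f.items() if k!="img"})
E
```

```text
pics
{'time': 0.0, 'joints': array([-1.35161339e+00,  3.00512383e-01,  1.52160829e+00, -3.93035935e-05,
        1.32073350e+00, -6.65999379e-02]), 'joint_vel': array([ 0.0002706 , -0.00052107,  0.00039164,  0.00120073, -0.00056101,
        0.00039569]), 'tau': array([-2.75664141e-03, -5.31807876e+01, -3.52732587e+01,  7.06564612e-02,
        2.43387348e-02, -8.21946969e-05]), 'tool_pos': array([ 154.98181345, -527.44450285,  226.85217339]), 'orientation': array([ 9.89807486e-01,  1.42410472e-01, -6.70569684e-05, -6.27472856e-04]), 'contact_force': array([-0.03357116,  0.34501771, -0.45364849]), 'ft_torque': array([-0.03595888, -0.05239951,  0.00865467]), 'gripper_width': 94.13754696557284}
[('nose_length', 22.0)]
scene {'fov_y': 50.452327879993405, 'cx': 278.05879845397175, 'cy': 217.18108119338075, 'extrinsics': array([[-2.31188078e-01,  9.72768572e-01, -1.65341262e-02,
         1.13246464e+02],
       [-7.08731998e-01, -1.56745900e-01,  6.87844225e-01,
         2.90132594e+02],
       [ 6.66521588e-01,  1.70739649e-01,  7.25669997e-01,
        -1.58317005e+03],
       [ 0.00000000e
[... 250 characters left out ...]

       [ 1.79132371e-01, -6.95391210e-01,  6.95947310e-01,
        -1.58400663e+02],
       [-1.50539586e-01,  6.79685123e-01,  7.17889940e-01,
        -1.76017278e+03],
       [ 0.00000000e+00,  0.00000000e+00,  0.00000000e+00,
         1.00000000e+00]])}
wrist {'fov_y': 61.17352367323682, 'cx': 281.49380808384524, 'cy': 209.00125069914884, 'T_tool_cam': array([[ 4.34108980e-04,  9.68345180e-01,  2.49614550e-01,
         7.28223546e+01],
       [ 9.99999838e-01, -5.12229568e-04,  2.48006874e-04,
        -9.63461610e-01],
       [ 3.68016214e-04,  2.49614402e-01, -9.68345246e-01,
        -1.56736549e+02],
       [ 0.00000000e+00,  0.00000000e+00,  0.00000000e+00,
         1.00000000e+00]])}
```

View pics/a_scene.png

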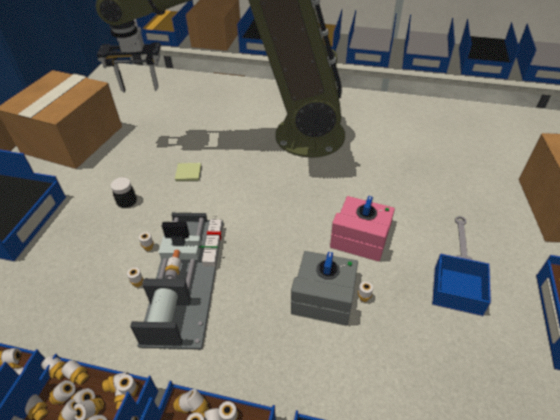

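View pics/a_side.png

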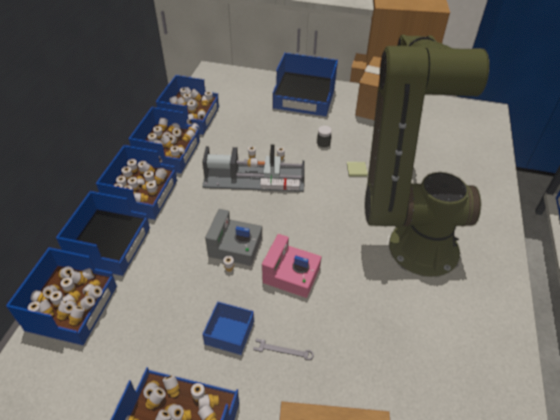

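View pics/a_wrist.png

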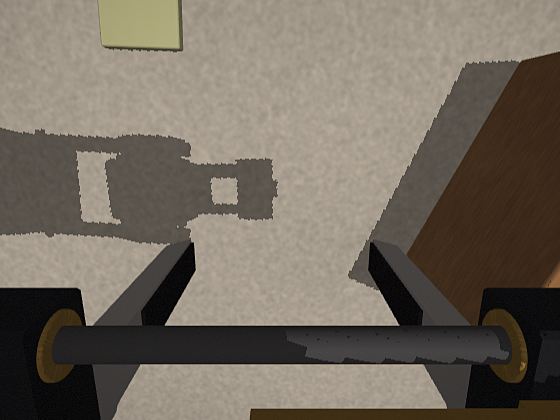

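```bash
cat > h.py <<'E'
import numpy as np, cv2
from scipy.spatial.transform import Rotation as R
from bench import arm, optics
def cam(f,st=None):
    h=f["img"].shape[0]; fl=h/2/np.tan(np.radians(f["fov_y"]/2))
    if "extrinsics" in f: E=np.array(f["extrinsics"])
    else:
        T=np.eye(4);T[:3,:3]=R.from_quat(st["orientation"]).as_matrix();T[:3,3]=st["tool_pos"]
        E=np.linalg.inv(T@np.array(f["T_tool_cam"]))
    return fl,f["cx"],f["cy"],E
def proj(c,p):
    fl,cx,cy,E=c; q=E[:3,:3]@np.array(p,float)+E[:3,3]
    return np.array([cx+fl*q[0]/-q[2], cy-fl*q[1]/-q[2]])
def ray(c,uv):
    fl,cx,cy,E=c; d=np.array([(uv[0]-cx)/fl,-(uv[1]-cy)/fl,-1.])
    Rm=E[:3,:3]; o=-Rm.T@E[:3,3]; d=Rm.T@d; return o,d/np.linalg.norm(d)
def onz(c,uv,z):
    o,d=ray(c,uv); return o+d*(z-o[2])/d[2]
def tri(c1,u1,c2,u2):
    o1,d1=ray(c1,u1);o2,d2=ray(c2,u2)
    A=np.stack([d1,-d2],1);t=np.linalg.lstsq(A,o2-o1,rcond=None)[0]
    a=o1+d1*t[0];b=o2+d2*t[1];return (a+b)/2,np.linalg.norm(a-b)
def crop(im,x0,y0,x1,y1,k,name):
    cv2.imwrite("pics/"+name,cv2.resize(im[y0:y1,x0:x1],None,fx=k,fy=k,interpolation=cv2.INTER_CUBIC))
E
python3 - <<'E'
from h import *
a=cv2.imread("pics/a_scene.png");b=cv2.imread("pics/a_side.png")
crop(a,120,190,240,350,3.5,"c1.png");crop(a,280,190,400,330,4,"c2.png")
crop(b,190,130,320,200,6,"c3.png");crop(b,195,200,330,300,5,"c4.png")
E
```

```text
(no output)
```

View pics/c1.png

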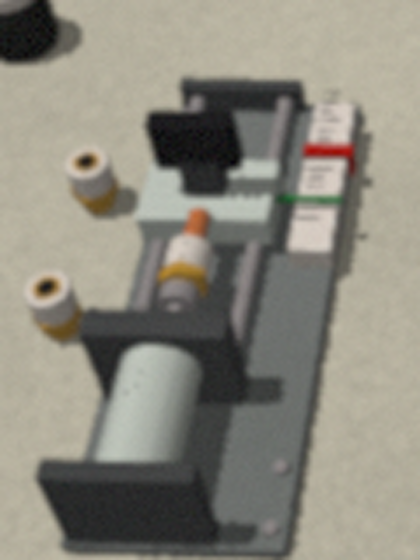

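View pics/c2.png

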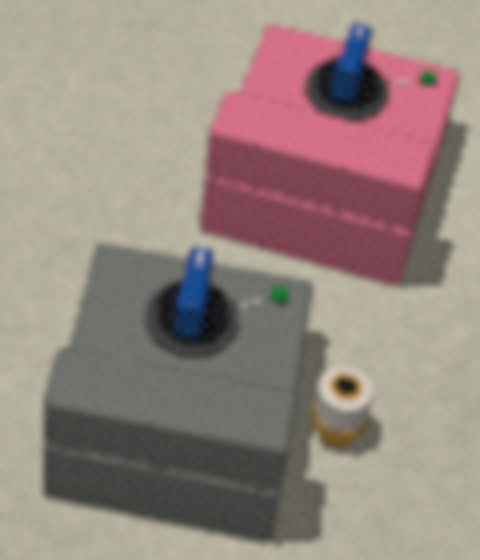

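View pics/c3.png

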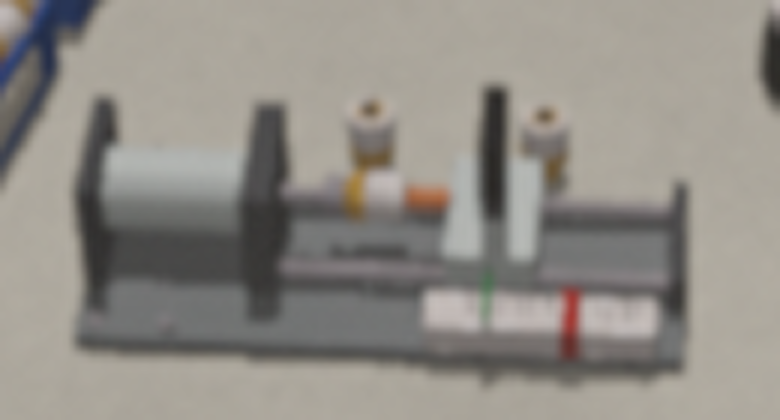

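View pics/c4.png

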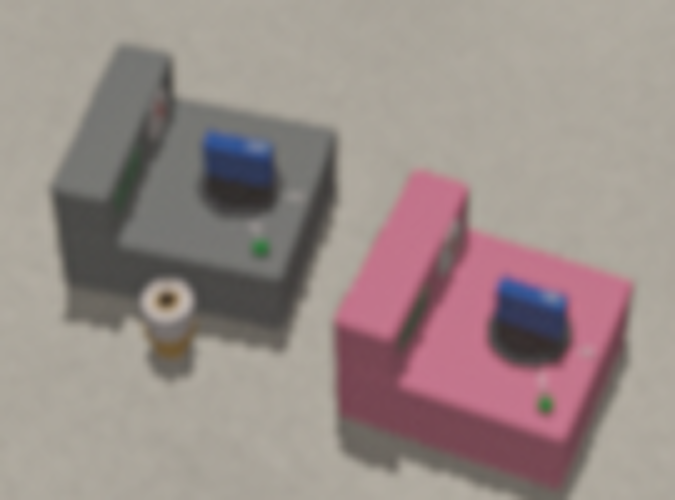

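```bash
python3 - <<'E'
from h import *
fs=optics.grab_frame("scene");fd=optics.grab_frame("side")
cs,cd=cam(fs),cam(fd)
S=lambda k,o,p:(o[0]+(p[0]+.5)/k-.5,o[1]+(p[1]+.5)/k-.5)
# blue centroids
def blob(im,box,f):
    x0,y0,x1,y1=box;h=cv2.cvtColor(im,cv2.COLOR_BGR2HSV)[y0:y1,x0:x1]
    m=f(h); ys,xs=np.nonzero(m); return np.array([xs.mean()+x0,ys.mean()+y0]),len(xs),(xs.min()+x0,ys.min()+y0,xs.max()+x0,ys.max()+y0)
bl=lambda h:(h[...,0]>100)&(h[...,0]<125)&(h[...,1]>150)&(h[...,2]>60)
red=lambda h:((h[...,0]<6)|(h[...,0]>174))&(h[...,1]>150)&(h[...,2]>90)
a=blob(fs["img"],(305,245,350,285),bl);b=blob(fd["img"],(230,220,255,242),bl);print("knob",a,b,tri(cs,a[0],cd,b[0]))
a=blob(fs["img"],(200,225,225,245),red);b=blob(fd["img"],(275,170,300,195),red);print("mark",a,b,tri(cs,a[0],cd,b[0]),onz(cs,a[0],39),onz(cd,b[0],39))
c1=lambda p:S(3.5,(120,190),p);c3=lambda p:S(6,(190,130),p);c2=lambda p:S(4,(280,190),p);c4=lambda p:S(5,(195,200),p)
for n,p in dict(bpFR=(360,107),bpBR=(290,553),bpBL=(65,545)).items(): print(n,onz(cs,c1(p),14))
for n,p in dict(bpBR=(80,345),bpFR=(683,365)).items(): print('side',n,onz(cd,c3(p),14))
for n,p in dict(gFL=(97,243),gFR=(312,283)).items(): print(n,onz(cs,c2(p),60))
for n,p in dict(gFL=(337,130),gFR=(277,278)).items(): print('side',n,onz(cd,c4(p),60))
for n,p in dict(gL=(127,45),gR=(58,190)).items(): print('side',n,onz(cd,c4(p),105))
# handle centre: scene paddle top edge, 
print('handle',tri(cs,c1((194,140)),cd,c3((494,125))))
print('greenptr', onz(cd,c3((487,270)),60),onz(cd,c3((487,312)),41))
E
```

```text
knob (array([327.50877193, 264.64035088]), 114, (np.int64(324), np.int64(255), np.int64(331), np.int64(273))) (array([239.78571429, 228.71428571]), 14, (np.int64(237), np.int64(228), np.int64(242), np.int64(230))) (array([626.33406467, 154.86479898,  95.49592   ]), np.float64(3.878716454328215))
mark (array([214.21875, 232.71875]), 32, (np.int64(207), np.int64(232), np.int64(220), np.int64(235))) (array([285. , 181.5]), 6, (np.int64(285), np.int64(179), np.int64(285), np.int64(184))) (array([ 544.10025793, -166.70921628,   40.45594814]), np.float64(2.4166115869489366)) [ 544.00816881 -166.18174565   39.        ] [ 544.10265061 -169.79680957   39.        ]
bpFR [ 472.62897718 -168.73435424   14.        ]
bpBR [861.22939913 -88.20279948  14.        ]
bpBL [ 888.80721179 -234.0943864    14.        ]
side bpBR [851.64709693 -84.76661431  14.        ]
side bpFR [ 468.85169396 -164.60387584   14.        ]
gFL [568.5324172  87.9322891  60.       ]
gFR [570.85313441 225.89618333  60.        ]
side gFL [565.33172742  90.36174354  60.        ]
side gFR [569.44864354 226.5078056   60.        ]
side gL [716.51460973  88.70330338 105.        ]
side gR [718.38231195 225.16595392 105.        ]
handle (array([ 616.70978848, -238.21107968,  119.24463697]), np.float64(9.55030349543207))
greenptr [ 601.71955516 -172.09904675   60.        ] [ 596.91309998 -153.43856614   41.        ]
```

```bash
cat > plan.py <<'E'
from h import *
import sys,json
# plan.py x y z yawdeg n  -> rows (tool down). rotation dir: signed shortest unless 7th arg given total rz
def main():
    x,y,z,yaw,n=map(float,sys.argv[1:6]); n=int(n)
    s=arm.read_state(); M=R.from_quat(s["orientation"]).as_matrix()
    yaw0=np.degrees(np.arctan2(M[1,0],M[0,0])); d=(yaw-yaw0+180)%360-180
    if len(sys.argv)>6: d=float(sys.argv[6])
    tilt=np.degrees(np.arccos(-M[2,2]))
    print("t",s["time"],"pos",s["tool_pos"].round(2),"yaw",yaw0.round(2),"tilt",tilt.round(2),"j",s["joints"].round(2))
    p=s["tool_pos"].copy(); yw=yaw0; r=R.from_matrix(M)
    for k in range(n):
        t=(np.array([x,y,z])-p)/(n-k); l=r.as_matrix().T@t
        l=np.round(l,1); rz=round(-(d)/n,2)
        print(json.dumps({"x":l[0],"y":l[1],"z":l[2],"rz":rz}), "|" if k%5==4 else "")
        p=p+r.as_matrix()@l; r=r*R.from_rotvec([0,0,np.radians(rz)])
    print(p)
main()
E
python3 plan.py 615 156 230 180 20
```

```text
t 0.25 pos [ 155.02 -527.59  227.22] yaw 16.37 tilt 0.03 j [-1.35  0.3   1.52  0.    1.32 -0.07]
{"x": 31.7, "y": -26.3, "z": -0.1, "rz": -8.18} 
{"x": 35.1, "y": -21.5, "z": -0.1, "rz": -8.18} 
{"x": 37.8, "y": -16.3, "z": -0.1, "rz": -8.18} 
{"x": 39.8, "y": -10.8, "z": -0.1, "rz": -8.18} 
{"x": 40.9, "y": -5.0, "z": -0.1, "rz": -8.18} |
{"x": 41.2, "y": 0.9, "z": -0.1, "rz": -8.18} 
{"x": 40.6, "y": 6.7, "z": -0.1, "rz": -8.18} 
{"x": 39.3, "y": 12.4, "z": -0.1, "rz": -8.18} 
{"x": 37.1, "y": 17.9, "z": -0.1, "rz": -8.18} 
{"x": 34.2, "y": 23.0, "z": -0.1, "rz": -8.18} |
{"x": 30.6, "y": 27.6, "z": -0.1, "rz": -8.18} 
{"x": 26.3, "y": 31.7, "z": -0.2, "rz": -8.18} 
{"x": 21.5, "y": 35.1, "z": -0.1, "rz": -8.18} 
{"x": 16.3, "y": 37.8, "z": -0.2, "rz": -8.18} 
{"x": 10.8, "y": 39.8, "z": -0.1, "rz": -8.18} |
{"x": 5.0, "y": 40.9, "z": -0.2, "rz": -8.18} 
{"x": -0.8, "y": 41.2, "z": -0.1, "rz": -8.18} 
{"x": -6.7, "y": 40.7, "z": -0.2, "rz": -8.18} 
{"x": -12.4, "y": 39.3, "z": -0.1, "rz": -8.18} 
{"x": -17.9, "y": 37.1, "z": -0.2, "rz": -8.18} |
[614.98520598 156.03766278 230.00330374]
```

>>> step_arm --deltas '[{"x": 32, "y": -26, "rz": -8.2}, {"x": 35, "y": -22, "rz": -8.2}, {"x": 38, "y": -16, "rz": -8.2}, {"x": 40, "y": -11, "rz": -8.2}, {"x": 41, "y": -5, "rz": -8.2}]'

```text
invalid input at $.deltas[0]: expected keys x, y, z, rx, ry, rz, grip
```

>>> step_arm --deltas '[{"x": 41, "y": 1, "rz": -8.2}, {"x": 41, "y": 7, "rz": -8.2}, {"x": 39, "y": 12, "rz": -8.2}, {"x": 37, "y": 18, "rz": -8.2}, {"x": 34, "y": 23, "rz": -8.2}]'

```text
invalid input at $.deltas[0]: expected keys x, y, z, rx, ry, rz, grip
```

>>> step_arm --deltas '[{"x": 31, "y": 28, "rz": -8.2}, {"x": 26, "y": 32, "rz": -8.2}, {"x": 22, "y": 35, "rz": -8.2}, {"x": 16, "y": 38, "rz": -8.2}, {"x": 11, "y": 40, "rz": -8.2}]'

```text
invalid input at $.deltas[0]: expected keys x, y, z, rx, ry, rz, grip
```

>>> step_arm --deltas '[{"x": 5, "y": 41, "rz": -8.2}, {"x": -1, "y": 41, "rz": -8.2}, {"x": -7, "y": 41, "rz": -8.2}, {"x": -12, "y": 39, "rz": -8.2}, {"x": -18, "y": 37, "rz": -8.2}]'

```text
invalid input at $.deltas[0]: expected keys x, y, z, rx, ry, rz, grip
```

>>> step_arm --deltas '[{}, {}, {}]'

```text
invalid input at $.deltas[0]: expected keys x, y, z, rx, ry, rz, grip
```

```bash
cat > look.py <<'E'
from h import *
import sys
s=arm.read_state();f=optics.grab_frame("wrist");cv2.imwrite(f"pics/{sys.argv[1]}.png",f["img"])
import pickle;pickle.dump((s,f),open(f"{sys.argv[1]}.pkl","wb"))
M=R.from_quat(s["orientation"]).as_matrix()
print(s["time"],s["tool_pos"].round(1),np.degrees(np.arctan2(M[1,0],M[0,0])).round(2),s["joints"].round(2),s["contact_force"].round(1))
E
python3 look.py w1
```

```text
0.25 [ 155.  -527.6  227.2] 16.37 [-1.35  0.3   1.52  0.    1.32 -0.07] [ 1.  -0.1  0. ]
```

View pics/w1.png

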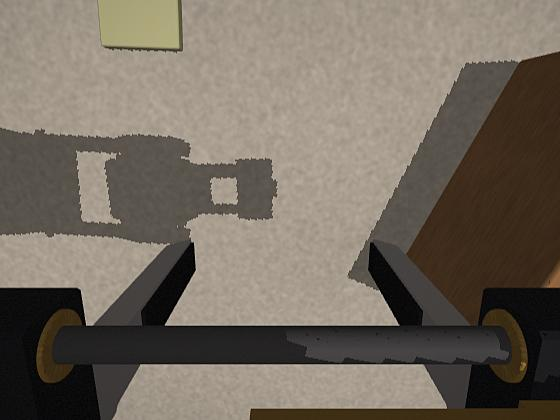

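>>> step_arm --deltas '[{"x": 32, "y": -26, "z": 0, "rx": 0, "ry": 0, "rz": -8.2, "grip": 94}, {"x": 35, "y": -22, "z": 0, "rx": 0, "ry": 0, "rz": -8.2, "grip": 94}, {"x": 38, "y": -16, "z": 0, "rx": 0, "ry": 0, "rz": -8.2, "grip": 94}, {"x": 40, "y": -11, "z": 0, "rx": 0, "ry": 0, "rz": -8.2, "grip": 94}, {"x": 41, "y": -5, "z": 0, "rx": 0, "ry": 0, "rz": -8.2, "grip": 94}]'

```text
time: 0.8
tool_pos: [271.0, -354.8, 227.5]
orientation: [0.876, 0.482, 0.0, 0.0]
contact_force: [0.6, 0.7, -0.0]
gripper_width: 94.0
```

>>> step_arm --deltas '[{"x": 41, "y": 1, "z": 0, "rx": 0, "ry": 0, "rz": -8.2, "grip": 94}, {"x": 41, "y": 7, "z": 0, "rx": 0, "ry": 0, "rz": -8.2, "grip": 94}, {"x": 39, "y": 12, "z": 0, "rx": 0, "ry": 0, "rz": -8.2, "grip": 94}, {"x": 37, "y": 18, "z": 0, "rx": 0, "ry": 0, "rz": -8.2, "grip": 94}, {"x": 34, "y": 23, "z": 0, "rx": 0, "ry": 0, "rz": -8.2, "grip": 94}]'

```text
time: 1.3
tool_pos: [385.6, -184.0, 227.6]
orientation: [0.651, 0.759, 0.0, 0.0]
contact_force: [1.1, 0.0, 0.1]
gripper_width: 93.9
```

>>> step_arm --deltas '[{"x": 31, "y": 28, "z": 0, "rx": 0, "ry": 0, "rz": -8.2, "grip": 94}, {"x": 26, "y": 32, "z": 0, "rx": 0, "ry": 0, "rz": -8.2, "grip": 94}, {"x": 22, "y": 35, "z": 0, "rx": 0, "ry": 0, "rz": -8.2, "grip": 94}, {"x": 16, "y": 38, "z": 0, "rx": 0, "ry": 0, "rz": -8.2, "grip": 94}, {"x": 11, "y": 40, "z": 0, "rx": 0, "ry": 0, "rz": -8.2, "grip": 94}]'

```text
time: 1.8
tool_pos: [500.7, -11.8, 227.5]
orientation: [0.344, 0.939, 0.0, 0.0]
contact_force: [0.1, -1.5, 0.7]
gripper_width: 94.1
```

>>> step_arm --deltas '[{"x": 5, "y": 41, "z": 0, "rx": 0, "ry": 0, "rz": -8.2, "grip": 94}, {"x": -1, "y": 41, "z": 0, "rx": 0, "ry": 0, "rz": -8.2, "grip": 94}, {"x": -7, "y": 41, "z": 0, "rx": 0, "ry": 0, "rz": -8.2, "grip": 94}, {"x": -12, "y": 39, "z": 0, "rx": 0, "ry": 0, "rz": -8.2, "grip": 94}, {"x": -18, "y": 37, "z": 0, "rx": 0, "ry": 0, "rz": -8.2, "grip": 94}]'

```text
time: 2.3
tool_pos: [614.8, 159.5, 227.3]
orientation: [-0.006, 1.0, -0.0, -0.0]
contact_force: [-0.2, -0.8, 0.9]
gripper_width: 93.7
```

>>> step_arm --deltas '[{"x": 0, "y": 0, "z": 0, "rx": 0, "ry": 0, "rz": 0, "grip": 94}, {"x": 0, "y": 0, "z": 0, "rx": 0, "ry": 0, "rz": 0, "grip": 94}, {"x": 0, "y": 0, "z": 0, "rx": 0, "ry": 0, "rz": 0, "grip": 94}]'

```text
time: 2.6
tool_pos: [613.8, 157.1, 227.5]
orientation: [-0.002, 1.0, -0.0, -0.0]
contact_force: [-0.1, 0.4, -0.2]
gripper_width: 94.0
```

```bash
python3 look.py w1
```

```text
2.6 [613.8 157.1 227.5] -179.74 [ 0.19  0.49  1.26 -0.    1.39 -1.38] [-0.1  0.4 -0.2]
```

View pics/w1.png

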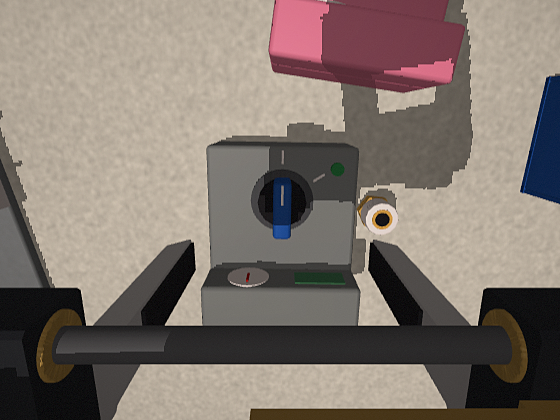

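```bash
python3 - <<'E'
from h import *
import pickle
s,f=pickle.load(open("w1.pkl","rb"));c=cam(f,s);im=f["img"]
crop(im,190,130,400,310,3.5,"w1c.png")
h=cv2.cvtColor(im,cv2.COLOR_BGR2HSV)
m=((h[...,0]>100)&(h[...,0]<125)&(h[...,1]>120)&(h[...,2]>50)).astype(np.uint8)
m[:, :240]=0;m[:,330:]=0
ys,xs=np.nonzero(m);print(xs.min(),xs.max(),ys.min(),ys.max(),xs.mean())
cnt=max(cv2.findContours(m,0,1)[0],key=cv2.contourArea);print(cv2.minAreaRect(cnt))
for y in range(176,242,4):
  r=np.nonzero(m[y])[0]; print(y,r.min() if len(r) else None,r.max() if len(r) else None, im[y,282])
print("skirt ctr",onz(c,(281.5,199.5),73)); print("tip px",proj(c,s["tool_pos"]-np.array([0,0,22])))
print("line",onz(c,(282.5,186),105),onz(c,(282.5,204),105))
for p in ((208,145),(357,145)): print(onz(c,p,60))
for p in ((202,291),(360,291)): print(onz(c,p,105))
E
```

```text
273 291 177 238 281.5655577299413
((282.0, 207.5), (61.0, 18.0), 90.0)
176 None None [35 38 40]
180 274 290 [63 30 12]
184 274 290 [74 33  5]
188 273 291 [116 126 141]
192 273 290 [113 124 138]
196 273 290 [114 124 139]
200 273 290 [114 125 139]
204 273 290 [117 130 146]
208 273 290 [79 38 13]
212 273 290 [81 41 16]
216 273 290 [77 40 14]
220 273 290 [79 39 19]
224 273 290 [71 35 16]
228 273 290 [148  74  31]
232 273 290 [145  74  31]
236 273 289 [148  74  31]
240 None None [112 120 125]
skirt ctr [613.12634749 158.29562418  73.        ]
tip px [279.34803005 255.90789445]
line [594.71178356 158.99293197 105.        ] [609.50103944 159.07680157 105.        ]
[566.09113844  91.86647143  60.        ]
[565.42793456 226.07144195  60.        ]
[687.11658774  90.03101423 105.        ]
[686.45993789 226.41896726 105.        ]
```

View pics/w1c.png

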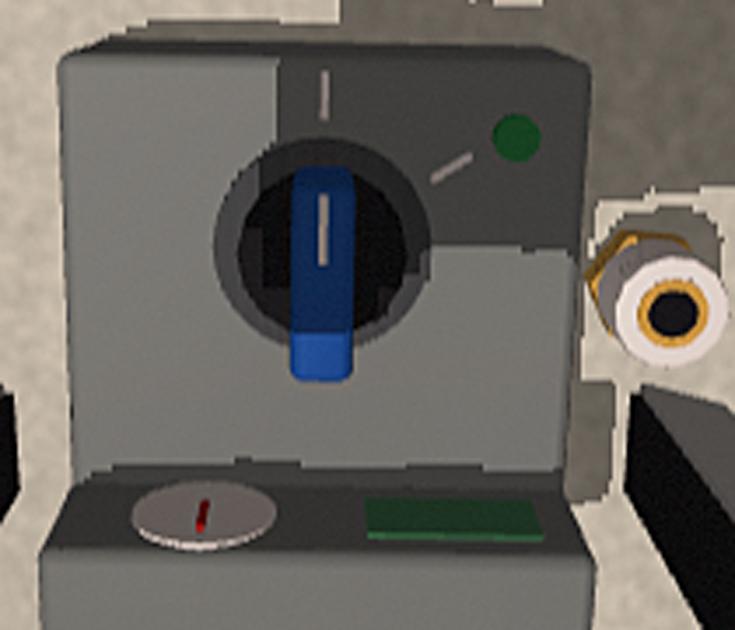

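>>> step_arm --deltas '[{"x": 0.8, "y": 1.4, "z": 30, "rx": 0, "ry": 0, "rz": 0, "grip": 50}, {"x": 0, "y": 0, "z": 30, "rx": 0, "ry": 0, "rz": 0, "grip": 50}, {"x": 0, "y": 0, "z": 25, "rx": 0, "ry": 0, "rz": 0, "grip": 50}, {"x": 0, "y": 0, "z": 15, "rx": 0, "ry": 0, "rz": 0, "grip": 50}, {"x": 0, "y": 0, "z": 0, "rx": 0, "ry": 0, "rz": 0, "grip": 50}]' --grip_force 30

```text
time: 3.15
tool_pos: [612.6, 158.5, 126.1]
orientation: [-0.003, 1.0, -0.0, -0.001]
contact_force: [0.6, -0.5, 0.8]
gripper_width: 57.4
```

```bash
python3 look.py w2
```

```text
3.15 [612.6 158.5 126.1] -179.7 [ 0.2   0.58  1.37 -0.    1.2  -1.38] [ 0.6 -0.5  0.8]
```

View pics/w2.png

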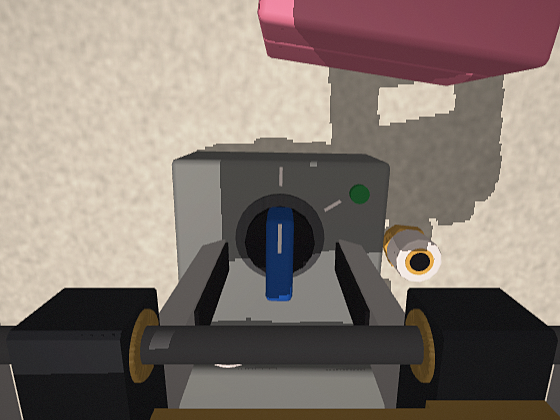

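>>> step_arm --deltas '[{"x": 0, "y": 0, "z": 15, "rx": 0, "ry": 0, "rz": 0, "grip": 45}, {"x": 0, "y": 0, "z": 10.5, "rx": 0, "ry": 0, "rz": 0, "grip": 30}, {"x": 0, "y": 0, "z": 0, "rx": 0, "ry": 0, "rz": 0, "grip": 20}, {"x": 0, "y": 0, "z": 0, "rx": 0, "ry": 0, "rz": 0, "grip": 5}, {"x": 0, "y": 0, "z": 0, "rx": 0, "ry": 0, "rz": 0, "grip": 5}]' --grip_force 30

```text
time: 3.7
tool_pos: [613.5, 158.6, 102.3]
orientation: [-0.003, 1.0, -0.001, 0.0]
contact_force: [-0.0, -26.3, 0.9]
gripper_width: 16.5
```

>>> step_arm --deltas '[{"x": 0, "y": 0, "z": 0, "rx": 0, "ry": 0, "rz": 0, "grip": 5}, {"x": 0, "y": 0, "z": 0, "rx": 0, "ry": 0, "rz": 0, "grip": 5}, {"x": 0, "y": 0, "z": 0, "rx": 0, "ry": 0, "rz": 0, "grip": 5}]' --grip_force 30

```text
time: 4.0
tool_pos: [613.5, 157.5, 102.3]
orientation: [-0.003, 1.0, -0.001, 0.0]
contact_force: [-0.9, -11.5, 1.1]
gripper_width: 15.1
```

```bash
python3 look.py w3
```

```text
4.0 [613.5 157.5 102.3] -179.68 [ 0.19  0.6   1.39 -0.    1.15 -1.38] [ -0.9 -11.5   1.1]
```

View pics/w3.png

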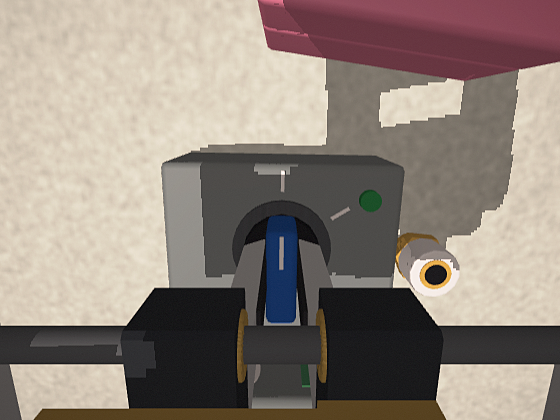

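>>> step_arm --deltas '[{"x": 0, "y": -1, "z": 0, "rx": 0, "ry": 0, "rz": 4, "grip": 5}, {"x": 0, "y": 0, "z": 0, "rx": 0, "ry": 0, "rz": 6, "grip": 5}, {"x": 0, "y": 0, "z": 0, "rx": 0, "ry": 0, "rz": 6, "grip": 5}, {"x": 0, "y": 0, "z": 0, "rx": 0, "ry": 0, "rz": 6, "grip": 5}, {"x": 0, "y": 0, "z": 0, "rx": 0, "ry": 0, "rz": 6, "grip": 5}]' --grip_force 30

```text
time: 4.55
tool_pos: [613.8, 158.3, 102.4]
orientation: [0.241, 0.971, 0.0, 0.001]
contact_force: [3.3, 1.0, -2.9]
gripper_width: 15.0
```

```bash
python3 look.py w4;python3 -c "
from h import *
print(arm.read_state()['ft_torque'])"
```

```text
4.55 [613.8 158.3 102.4] 152.13 [ 0.19  0.6   1.39 -0.    1.15 -0.89] [ 3.3  1.  -2.9]
[-0.02785199 -0.7067438   0.05758124]
```

View pics/w4.png

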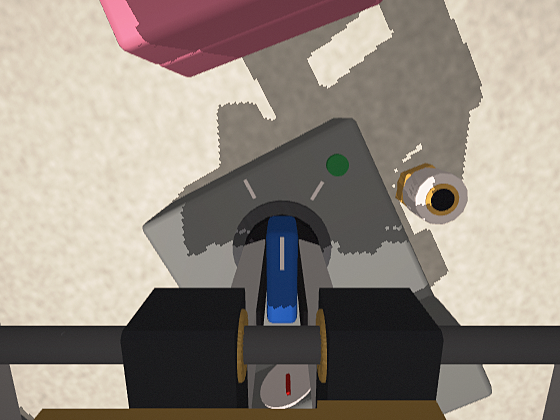

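>>> step_arm --deltas '[{"x": 0, "y": 0, "z": 0, "rx": 0, "ry": 0, "rz": 7, "grip": 5}, {"x": 0, "y": 0, "z": 0, "rx": 0, "ry": 0, "rz": 7, "grip": 5}, {"x": 0, "y": 0, "z": 0, "rx": 0, "ry": 0, "rz": 7, "grip": 5}, {"x": 0, "y": 0, "z": 0, "rx": 0, "ry": 0, "rz": 6, "grip": 5}, {"x": 0, "y": 0, "z": 0, "rx": 0, "ry": 0, "rz": 3, "grip": 5}]' --grip_force 30

```text
time: 5.1
tool_pos: [614.5, 159.1, 102.4]
orientation: [0.483, 0.876, 0.002, 0.001]
contact_force: [11.4, 6.8, -7.0]
gripper_width: 14.7
```

>>> step_arm --deltas '[{"x": 0, "y": 0, "z": 0, "rx": 0, "ry": 0, "rz": 1, "grip": 5}, {"x": 0, "y": 0, "z": 0, "rx": 0, "ry": 0, "rz": 0, "grip": 5}, {"x": 0, "y": 0, "z": 0, "rx": 0, "ry": 0, "rz": 0, "grip": 5}]' --grip_force 30

```text
time: 5.4
tool_pos: [614.5, 159.2, 102.4]
orientation: [0.488, 0.873, 0.002, 0.001]
contact_force: [11.3, 6.6, -7.1]
gripper_width: 14.9
```

```bash
python3 look.py w5;python3 -c "
from h import *
print(arm.read_state()['ft_torque'])"
```

```text
5.4 [614.5 159.2 102.4] 121.54 [ 0.2   0.6   1.39  0.    1.15 -0.36] [11.3  6.6 -7.1]
[ 1.06703614 -2.02220686  0.27478689]
```

View pics/w5.png

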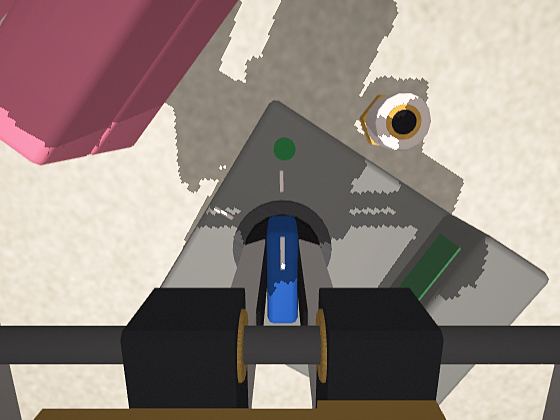

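The white line (282,250) stands on the stop mark (281,181) and the torque has risen, so the knob is at its stop. Releasing.

>>> step_arm --deltas '[{"x": 0, "y": 0, "z": 0, "rx": 0, "ry": 0, "rz": 0, "grip": 94}, {"x": 0, "y": 0, "z": 0, "rx": 0, "ry": 0, "rz": 0, "grip": 94}, {"x": 0, "y": 0, "z": 0, "rx": 0, "ry": 0, "rz": 0, "grip": 94}, {"x": 0, "y": 0, "z": 0, "rx": 0, "ry": 0, "rz": 0, "grip": 94}, {"x": 0, "y": 0, "z": 0, "rx": 0, "ry": 0, "rz": 0, "grip": 94}]'

```text
time: 5.95
tool_pos: [613.3, 158.2, 102.0]
orientation: [0.49, 0.872, 0.0, -0.0]
contact_force: [-0.7, 0.3, 0.4]
gripper_width: 51.3
```

>>> step_arm --deltas '[{"x": 0, "y": 0, "z": 0, "rx": 0, "ry": 0, "rz": 0, "grip": 94}, {"x": 0, "y": 0, "z": 0, "rx": 0, "ry": 0, "rz": 0, "grip": 94}, {"x": 0, "y": 0, "z": -30, "rx": 0, "ry": 0, "rz": 0, "grip": 94}, {"x": 0, "y": 0, "z": -40, "rx": 0, "ry": 0, "rz": 0, "grip": 94}, {"x": 0, "y": 0, "z": -50, "rx": 0, "ry": 0, "rz": 0, "grip": 94}]'

```text
time: 6.45
tool_pos: [612.6, 158.2, 222.0]
orientation: [0.49, 0.872, -0.001, -0.001]
contact_force: [1.0, -0.5, 0.4]
gripper_width: 91.1
```

```bash
python3 look.py w6
```

```text
6.45 [612.6 158.2 222. ] 121.38 [ 0.19  0.49  1.27  0.    1.38 -0.35] [ 1.  -0.5  0.4]
```

View pics/w6.png

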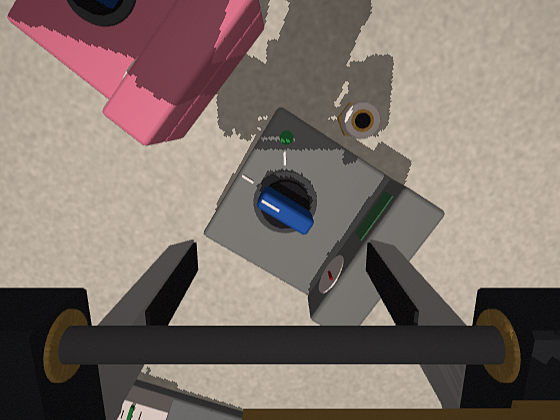

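```bash
python3 plan.py 617 -235 222 102 10
```

```text
t 6.5 pos [614.97 158.7  232.5 ] yaw 121.38 tilt 0.58 j [ 0.19  0.48  1.26  0.    1.39 -0.35]
{"x": -33.7, "y": -20.3, "z": 1.0, "rz": 1.94} 
{"x": -34.4, "y": -19.2, "z": 1.0, "rz": 1.94} 
{"x": -35.0, "y": -18.0, "z": 1.0, "rz": 1.94} 
{"x": -35.6, "y": -16.8, "z": 1.0, "rz": 1.94} 
{"x": -36.2, "y": -15.6, "z": 1.0, "rz": 1.94} |
{"x": -36.6, "y": -14.4, "z": 0.9, "rz": 1.94} 
{"x": -37.1, "y": -13.1, "z": 1.0, "rz": 1.94} 
{"x": -37.6, "y": -11.9, "z": 0.9, "rz": 1.94} 
{"x": -37.9, "y": -10.6, "z": 1.0, "rz": 1.94} 
{"x": -38.3, "y": -9.2, "z": 0.9, "rz": 1.94} |
[ 617.04866277 -235.01503437  222.02102419]
```

>>> step_arm --deltas '[{"x": -34, "y": -20, "z": 0, "rx": 0, "ry": 0, "rz": 1.9, "grip": 94}, {"x": -34, "y": -19, "z": 0, "rx": 0, "ry": 0, "rz": 1.9, "grip": 94}, {"x": -35, "y": -18, "z": 0, "rx": 0, "ry": 0, "rz": 1.9, "grip": 94}, {"x": -36, "y": -17, "z": 0, "rx": 0, "ry": 0, "rz": 1.9, "grip": 94}, {"x": -36, "y": -16, "z": 0, "rx": 0, "ry": 0, "rz": 1.9, "grip": 94}]'

```text
time: 7.0
tool_pos: [614.3, -40.2, 221.9]
orientation: [0.561, 0.828, 0.0, 0.0]
contact_force: [0.6, 0.1, 0.3]
gripper_width: 94.3
```

>>> step_arm --deltas '[{"x": -37, "y": -14, "z": 0, "rx": 0, "ry": 0, "rz": 1.9, "grip": 94}, {"x": -37, "y": -13, "z": 0, "rx": 0, "ry": 0, "rz": 1.9, "grip": 94}, {"x": -38, "y": -12, "z": 0, "rx": 0, "ry": 0, "rz": 1.9, "grip": 94}, {"x": -38, "y": -11, "z": 0, "rx": 0, "ry": 0, "rz": 1.9, "grip": 94}, {"x": -38, "y": -9, "z": 0, "rx": 0, "ry": 0, "rz": 1.9, "grip": 94}]'

```text
time: 7.5
tool_pos: [616.6, -237.6, 221.9]
orientation: [0.627, 0.779, 0.0, 0.0]
contact_force: [0.6, 0.6, 0.7]
gripper_width: 94.0
```

>>> step_arm --deltas '[{"x": 0, "y": 0, "z": 0, "rx": 0, "ry": 0, "rz": 0, "grip": 94}, {"x": 0, "y": 0, "z": 0, "rx": 0, "ry": 0, "rz": 0, "grip": 94}, {"x": 0, "y": 0, "z": 0, "rx": 0, "ry": 0, "rz": 0, "grip": 94}]'

```text
time: 7.8
tool_pos: [616.9, -235.0, 221.9]
orientation: [0.626, 0.78, 0.0, -0.0]
contact_force: [0.6, 0.4, 0.6]
gripper_width: 94.2
```

```bash
python3 look.py w7
```

```text
7.8 [ 616.9 -235.   221.9] 102.44 [-0.42  0.56  1.17  0.    1.41 -0.64] [0.6 0.4 0.6]
```

View pics/w7.png

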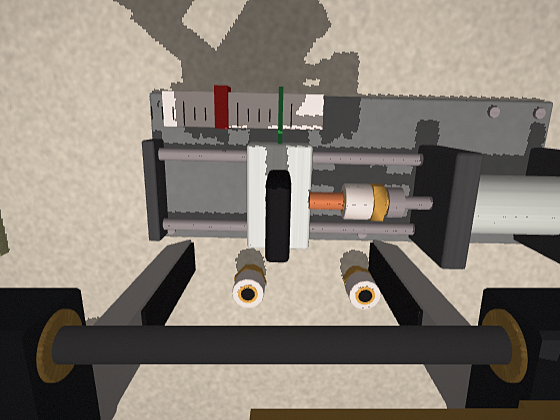

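```bash
cat > meas.py <<'E'
from h import *
import sys,pickle
s,f=pickle.load(open(sys.argv[1]+".pkl","rb"));c=cam(f,s);im=f["img"]
h=cv2.cvtColor(im,cv2.COLOR_BGR2HSV).astype(int)
def reg(m,name,zs):
    m=m.astype(np.uint8);n,l,st,ce=cv2.connectedComponentsWithStats(m)
    k=1+np.argmax(st[1:,4]);b=st[k];print(name,"bbox",b,"cen",ce[k].round(1)); 
    return (l==k)
red=((h[...,0]<6)|(h[...,0]>174))&(h[...,1]>150)&(h[...,2]>60);red[300:]=0
gr=(h[...,0]>50)&(h[...,0]<90)&(h[...,1]>110)&(h[...,2]>30);gr[300:]=0
mr=reg(red,"red",41);mg=reg(gr,"green",44)
th=np.radians(float(sys.argv[2])) if len(sys.argv)>2 else np.radians(12.4)
ex=np.array([np.cos(th),np.sin(th),0])
for nm,m,z in(("red",mr,41),("green",mg,0)):
    ys,xs=np.nonzero(m)
    for y in range(ys.min(),ys.max()+1,4):
        r=xs[ys==y]; print(nm,y,r.min(),r.max())
crop(im,140,70,420,280,2.8,sys.argv[1]+"c.png")
E
python3 meas.py w7
```

```text
red bbox [214  85  17  44 594] cen [221. 106.]
green bbox [278  87   5  57 235] cen [280.1 114.9]
red 85 214 217
red 89 214 230
red 93 214 227
red 97 214 227
red 101 214 227
red 105 215 227
red 109 215 227
red 113 215 227
red 117 215 227
red 121 215 227
red 125 215 227
green 87 279 282
green 91 279 282
green 95 279 282
green 99 279 282
green 103 279 282
green 107 279 282
green 111 279 282
green 115 278 282
green 119 278 282
green 123 278 281
green 127 278 281
green 131 278 281
green 135 278 281
green 139 278 281
green 143 279 281
```

View pics/w7c.png

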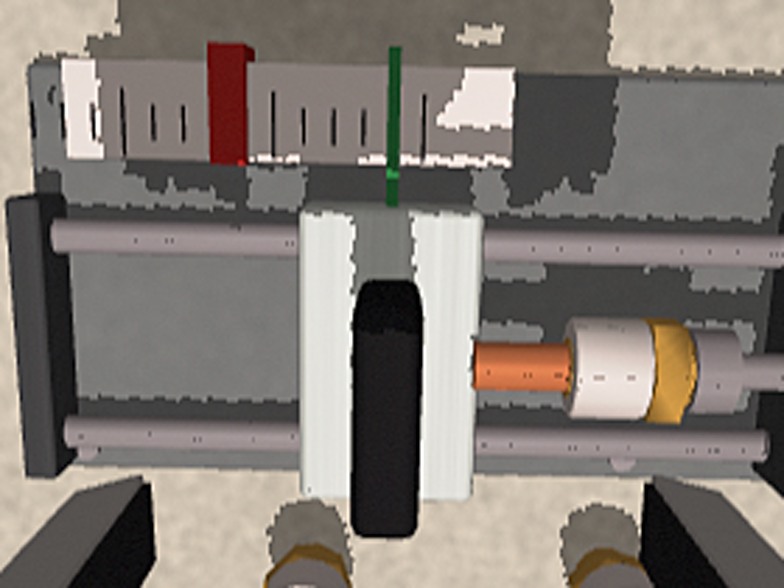

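```bash
python3 - <<'E'
from h import *
import pickle
s,f=pickle.load(open("w7.pkl","rb"));c=cam(f,s)
C=lambda p:(140+(p[0]+.5)/2.8-.5,70+(p[1]+.5)/2.8-.5)
def ang(p,q,z):
    a,b=onz(c,C(p),z),onz(c,C(q),z);d=b-a;return a.round(1),b.round(1),np.degrees(np.arctan2(d[1],d[0])).round(2)
print("rod1",ang((60,237),(775,250),40));print("rod2",ang((80,432),(760,444),40));print("scale bottom edge",ang((255,161),(508,164),36))
th=np.radians(11.6);ex=np.array([np.cos(th),np.sin(th)]);ey=np.array([-ex[1],ex[0]])
r=onz(c,(221.2,106),41);g=onz(c,(280.2,105),46);g2=onz(c,(280.2,105),50)
for n,p in(("red",r),("g",g),("g2",g2)): print(n,p.round(1),p[:2]@ex,p[:2]@ey)
for n,px in dict(top=(393,283),bot=(384,537),L=(353,430),Rr=(420,430)).items():
    p=onz(c,C(px),135);print(n,p.round(1),p[:2]@ex,p[:2]@ey)
M=R.from_quat(s["orientation"]).as_matrix();print("tcp",s["tool_pos"][:2]@ex,s["tool_pos"][:2]@ey)
E
```

```text
rod1 (array([ 497.6, -220.8,   40. ]), array([ 735. , -172.8,   40. ]), np.float64(11.42))
rod2 (array([ 513.7, -287.7,   40. ]), array([ 751. , -239.9,   40. ]), np.float64(11.4))
scale bottom edge (array([ 556.9, -182.2,   36. ]), array([ 640.1, -164.8,   36. ]), np.float64(11.8))
red [ 545.6 -165.2   41. ] 501.2544719835402 -271.5402220204393
g [ 598.1 -152.9   46. ] 555.1327995327366 -270.0161618724555
g2 [ 598.1 -153.    50. ] 555.1474829353244 -270.1468215759812
top [ 608.2 -198.2  135. ] 555.9608987935327 -316.4279653718727
bot [ 620.3 -264.2  135. ] 554.5349497961273 -383.56058296963835
L [ 606.4 -237.2  135. ] 546.2681181818808 -354.3256533598
Rr [ 623.1 -233.6  135. ] 563.389572388767 -354.06984990881426
tcp 557.0592416127797 -354.2351200397701
```

>>> step_arm --deltas '[{"x": 4, "y": -2, "z": 30, "rx": 0, "ry": 0, "rz": 0.9, "grip": 70}, {"x": 0, "y": 0, "z": 30, "rx": 0, "ry": 0, "rz": 0, "grip": 60}, {"x": 0, "y": 0, "z": 10, "rx": 0, "ry": 0, "rz": 0, "grip": 60}, {"x": 0, "y": 0, "z": 0, "rx": 0, "ry": 0, "rz": 0, "grip": 60}, {"x": 0, "y": 0, "z": 0, "rx": 0, "ry": 0, "rz": 0, "grip": 60}]' --grip_force 40

```text
time: 8.35
tool_pos: [614.6, -232.2, 153.5]
orientation: [0.633, 0.774, 0.0, 0.001]
contact_force: [1.0, -0.3, 0.1]
gripper_width: 60.8
```

```bash
python3 look.py w8
```

```text
8.35 [ 614.6 -232.2  153.5] 101.51 [-0.42  0.6   1.27  0.    1.27 -0.62] [ 1.  -0.3  0.1]
```

View pics/w8.png

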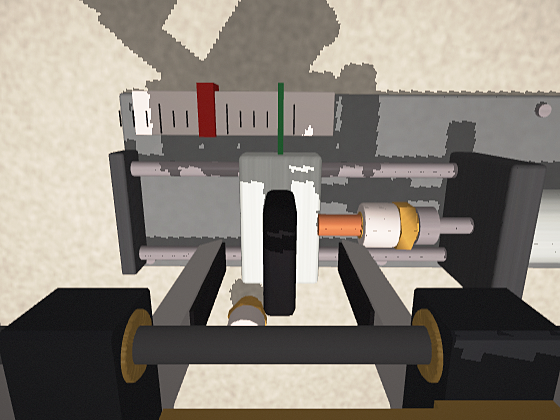

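>>> step_arm --deltas '[{"x": 0, "y": 0, "z": 20, "rx": 0, "ry": 0, "rz": 0, "grip": 60}, {"x": 0, "y": 0, "z": 14, "rx": 0, "ry": 0, "rz": 0, "grip": 60}, {"x": 0, "y": 0, "z": 0, "rx": 0, "ry": 0, "rz": 0, "grip": 50}, {"x": 0, "y": 0, "z": 0, "rx": 0, "ry": 0, "rz": 0, "grip": 35}, {"x": 0, "y": 0, "z": 0, "rx": 0, "ry": 0, "rz": 0, "grip": 25}]' --grip_force 40

```text
time: 8.9
tool_pos: [614.4, -232.6, 119.0]
orientation: [0.633, 0.774, 0.0, 0.001]
contact_force: [-0.8, -0.7, 0.0]
gripper_width: 39.6
```

>>> step_arm --deltas '[{"x": 0, "y": 0, "z": 0, "rx": 0, "ry": 0, "rz": 0, "grip": 15}, {"x": 0, "y": 0, "z": 0, "rx": 0, "ry": 0, "rz": 0, "grip": 8}, {"x": 0, "y": 0, "z": 0, "rx": 0, "ry": 0, "rz": 0, "grip": 8}, {"x": 0, "y": 0, "z": 0, "rx": 0, "ry": 0, "rz": 0, "grip": 8}]' --grip_force 40

```text
time: 9.3
tool_pos: [613.5, -232.6, 118.3]
orientation: [0.633, 0.774, -0.0, -0.0]
contact_force: [-5.6, 0.9, 4.0]
gripper_width: 17.5
```

```bash
python3 look.py w9; python3 meas.py w9 | grep bbox
```

```text
9.3 [ 613.5 -232.6  118.3] 101.46 [-0.42  0.63  1.3  -0.    1.21 -0.62] [-5.6  0.9  4. ]
red bbox [ 185   77   27   63 1292] cen [197.2 107.4]
green bbox [279  78   7  82 509] cen [282.  118.7]
```

View pics/w9.png

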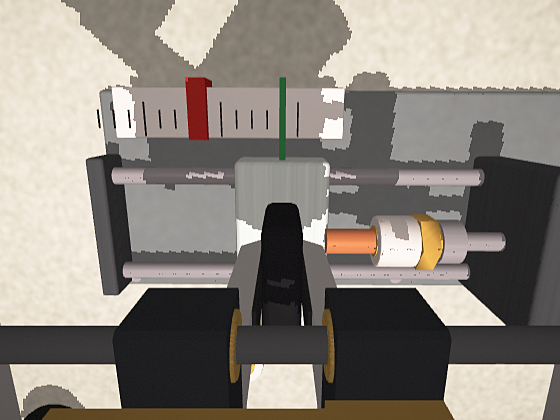

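>>> step_arm --deltas '[{"x": 0, "y": -6, "z": 0, "rx": 0, "ry": 0, "rz": 0, "grip": 8}, {"x": 0, "y": -10, "z": 0, "rx": 0, "ry": 0, "rz": 0, "grip": 8}, {"x": 0, "y": -10, "z": 0, "rx": 0, "ry": 0, "rz": 0, "grip": 8}, {"x": 0, "y": -8, "z": 0, "rx": 0, "ry": 0, "rz": 0, "grip": 8}, {"x": 0, "y": -4, "z": 0, "rx": 0, "ry": 0, "rz": 0, "grip": 8}]' --grip_force 40

```text
time: 9.85
tool_pos: [577.2, -239.7, 118.3]
orientation: [0.633, 0.774, 0.001, 0.001]
contact_force: [11.8, 2.6, -2.7]
gripper_width: 17.9
```

>>> step_arm --deltas '[{"x": 0, "y": 0, "z": 0, "rx": 0, "ry": 0, "rz": 0, "grip": 8}, {"x": 0, "y": 0, "z": 0, "rx": 0, "ry": 0, "rz": 0, "grip": 8}]' --grip_force 40

```text
time: 10.05
tool_pos: [577.5, -239.7, 118.3]
orientation: [0.633, 0.774, 0.001, 0.001]
contact_force: [9.6, 2.0, -1.7]
gripper_width: 17.6
```

```bash
python3 look.py w10; python3 meas.py w10 ; python3 - <<'E'
from h import *
import pickle
s,f=pickle.load(open("w10.pkl","rb"));crop(f["img"],180,60,360,180,4.4,"w10z.png")
E
```

```text
10.05 [ 577.5 -239.7  118.3] 101.48 [-0.45  0.57  1.41  0.    1.17 -0.65] [ 9.6  2.  -1.7]
red bbox [ 244   78   21   62 1206] cen [253.9 108. ]
green bbox [279  78   7  82 489] cen [281.8 117.4]
red 78 244 263
red 82 244 264
red 86 244 264
red 90 244 263
red 94 244 263
red 98 244 263
red 102 245 263
red 106 245 263
red 110 245 263
red 114 245 263
red 118 245 263
red 122 245 263
red 126 245 263
red 130 245 263
red 134 245 263
red 138 245 263
green 78 279 285
green 82 279 285
green 86 279 285
green 90 279 285
green 94 279 284
green 98 279 285
green 102 280 285
green 106 280 285
green 110 280 285
green 114 280 284
green 118 280 284
green 122 280 284
green 126 280 284
green 130 280 284
green 134 279 284
green 138 279 284
green 142 279 284
green 146 279 284
green 150 279 284
green 154 279 284
green 158 279 284
```

View pics/w10z.png

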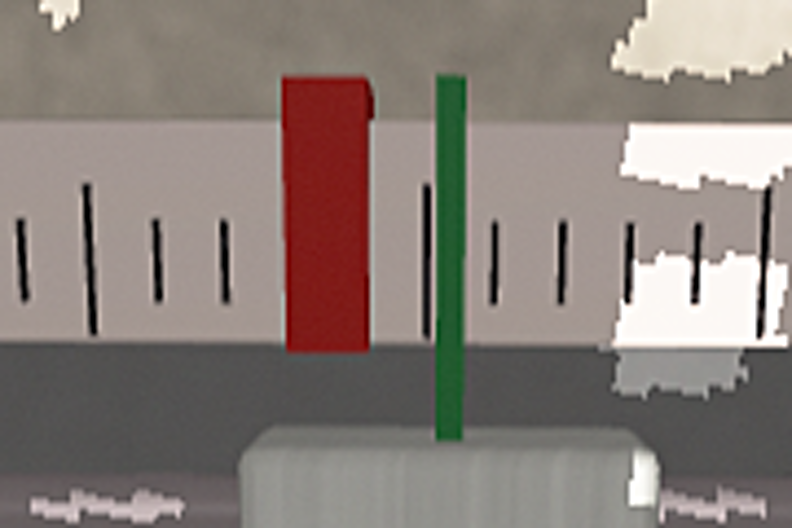

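>>> step_arm --deltas '[{"x": 0, "y": -5, "z": 0, "rx": 0, "ry": 0, "rz": 0, "grip": 8}, {"x": 0, "y": -6, "z": 0, "rx": 0, "ry": 0, "rz": 0, "grip": 8}, {"x": 0, "y": -4, "z": 0, "rx": 0, "ry": 0, "rz": 0, "grip": 8}, {"x": 0, "y": -2.5, "z": 0, "rx": 0, "ry": 0, "rz": 0, "grip": 8}, {"x": 0, "y": 0, "z": 0, "rx": 0, "ry": 0, "rz": 0, "grip": 8}]' --grip_force 40

```text
time: 10.6
tool_pos: [560.5, -243.0, 118.3]
orientation: [0.633, 0.774, 0.001, 0.001]
contact_force: [12.8, 2.6, -3.1]
gripper_width: 17.9
```

>>> step_arm --deltas '[{"x": 0, "y": 0, "z": 0, "rx": 0, "ry": 0, "rz": 0, "grip": 8}, {"x": 0, "y": 0, "z": 0, "rx": 0, "ry": 0, "rz": 0, "grip": 8}, {"x": 0, "y": 0, "z": 0, "rx": 0, "ry": 0, "rz": 0, "grip": 8}]' --grip_force 40

```text
time: 10.9
tool_pos: [560.7, -243.0, 118.3]
orientation: [0.633, 0.774, 0.001, 0.001]
contact_force: [12.5, 2.9, -2.7]
gripper_width: 17.7
```

```bash
python3 look.py w11; python3 meas.py w11 |egrep "bbox|(red|green) (78|82|86|1[013].)"; python3 - <<'E'
from h import *
import pickle
s,f=pickle.load(open("w11.pkl","rb"));crop(f["img"],180,60,360,180,4.4,"w11z.png")
cv2.imwrite("pics/e_scene.png",optics.grab_frame("scene")["img"])
E
```

```text
10.9 [ 560.7 -243.   118.3] 101.49 [-0.47  0.54  1.45  0.    1.15 -0.67] [12.5  2.9 -2.7]
red bbox [271  78   8  62 447] cen [274.9 107.8]
green bbox [279  77   7  83 526] cen [281.8 117.1]
red 78 271 278
red 82 271 278
red 86 271 278
red 102 272 278
red 106 272 278
red 110 272 278
red 114 272 278
red 118 272 278
red 130 272 278
red 134 272 278
red 138 272 278
green 101 279 285
green 105 280 285
green 109 279 285
green 113 279 285
green 117 279 284
green 133 279 284
green 137 279 284
```

View pics/w11z.png

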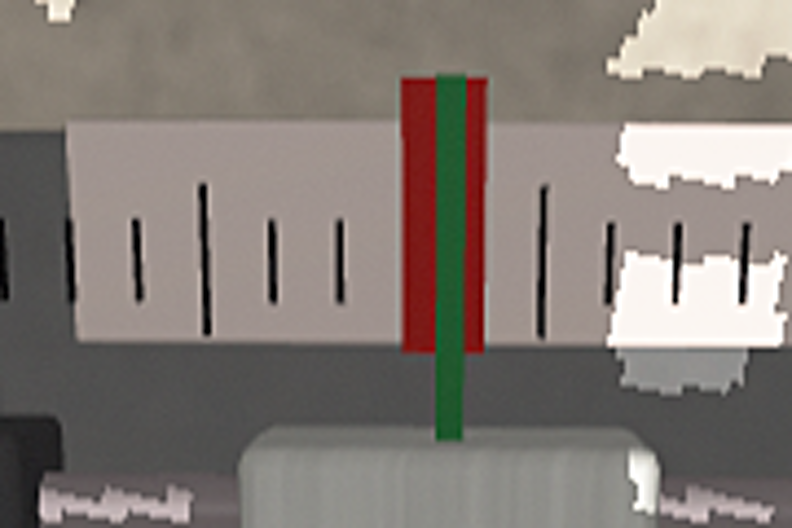

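View pics/e_scene.png

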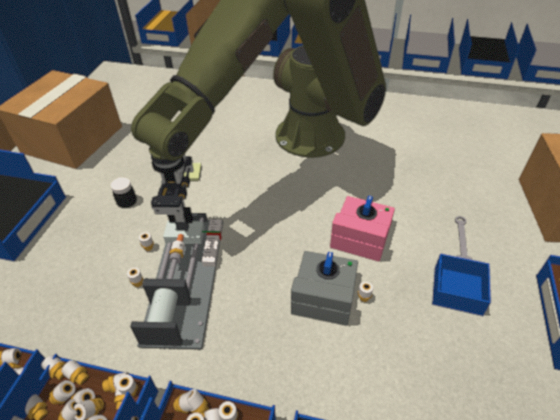

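The pointer stands on the band, about 1 mm from its centre. The handle is held against its spring with about 13 N, the knob is home, and the bystanders are in place. Handing in.

```bash
python3 -c "
from bench import arm
s=arm.read_state();print(s['time'],s['tool_pos'],s['contact_force'],s['gripper_width']);print(arm.close_job())"
```

```text
11.0 [ 560.7006766  -243.00746058  118.30190503] [12.83141811  3.12758941 -3.14308858] 17.92072320399919
the job is handed in; nothing more can be done
None
```

I zeroed the gauge, pulled the tester's handle until the pointer stood on the red band, and handed the job in at 11.0 s with the gripper still holding it there.

- **Knob:** I turned the grey gauge's blue knob clockwise until its white line met the stop mark and the wrist torque rose. I then opened the fingers and it sprang back to its home mark, as the wrist picture showed. I left the pink look-alike alone.
- **Handle and pointer:** The handle came out about 54 mm in two pulls. In the last picture the pointer is inside the red band, about 1 mm short of its centre, and it never went past the centre. The fingers were closed on the handle at 17.9 mm, and the wrist measured about 13 N of pull, which matches the spring.
- **Band and bystanders:** The band was never touched. The last scene picture showed the bystanders in their places and the knob home, judged by eye only.

None of these checks failed. One early estimate disagreed: the outer cameras placed the gauge up to 10 mm differently along its length, so I used the wrist camera's position instead. The handover gave no verdict.

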